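# Load the specimen carrier and start its centre screw

## Robot

A 7-joint arm with a two-finger parallel gripper is mounted at the origin on a cart in front of the work surface, level with it; the furniture and walls round the work are solid. World frame = base frame: x ahead of the robot, y to its left, z up, the work surface at z = 0. Lengths are in mm, angles in rad, forces in N, time in s.
With the tool pointing down it reaches from about 400 to 900 mm from the base axis. Payload 5.6 kg.
Tool frame: the origin (TCP) lies between the finger pads; the fingertips stand 14 mm ahead of it and the grasp point (between the pads) lies 5 mm behind it; z points along the fingers, x is the direction in which the jaws open and shut, and the axes are right-handed (so a half turn about z gives the same grasp; the last joint's range is limited). The gripper opens to 92 mm and grips with 3 to 60 N. Pads are 20 mm wide; open, the fingers measure 128 mm over their backs; the gripper's body (75 mm by 189 mm) begins 69 mm behind the grasp point.
Start: joints at [-0.043, 0.468, -0.012, 1.603, 0.006, 1.071, -0.056], TCP at [650.007, -0.043, 228.592] pointing down, gripper open.
Joint ranges: [-2.53, 2.53], [-0.31, 2.02], [-1.57, 1.55], [0.28, 2.44], [-1.29, 4.43], [0.15, 1.84], [-2.92, 2.92]. Speed limits (rad/s): [2.57, 2.57, 3.14, 3.14, 3.14, 3.14, 3.14].

## Interface

Orientations are given as a unit quaternion [w, x, y, z].
In Python, from plant import manip gives the robot as it stands.
- The arm moves only by the shell command python3 -m jog 'ROWS' [FORCE]. ROWS is JSON, a list of rows, each a list of 5 numbers: the shift along the tool's x, y, z scaled (see below), then the turn about the tool's z scaled (see below), then the gripper's target within -1 to 1 (shut at 1, half-way at 0, fully open at -1). A call has 1 to 10 rows; each row shifts and turns the commanded pose from where the row before left it, along the tool's axes as they then stand; what a row does not reach is not made up. The controller multiplies each number of a shift by 0.04 m and each number of a turn by 6 degrees. A row lasts 1/12 s, in which the tool goes at most 41.7 mm and 7.16 degrees, less where a joint would pass 70% of its speed; a pose out of reach is approached as far as the arm can. A call with a number of a shift or a turn outside -1 to 1 is refused whole. A call with a gripper value outside its range is refused whole. The fingers move at their own pace and stop on an object; FORCE is the grip in N (left out, the last holds). Time passes only in rows, so rows that do not move let the fingers close. It gives the time, the measured TCP pose, the force and the opening at its end, in the units of the state.
- manip.get_state(): the state, without advancing time (a new reading comes with each control period).
- manip.snapshot(name): name is "scene" or "side" or "wrist"; returns a dict with "pixels" (480x640x3 uint8, blue, green, red), "z_map" (480x640 float32, mm along the optical axis (not along the pixel's ray), 0 where there is no reading), "K" (3x3 intrinsics, pixels), "R" (3x3) and "t" (3): a world point X has camera coordinates R X + t. Camera axes: x right, y down, z forward; pixel columns grow to the right and rows downward; lengths in mm; the calibration is good to about 2 mm. A picture is of the moment at which its call begins.
- manip.hand_in(): hands the job in, once; it reports no verdict.
The state is a dict: "t": time; "qpos": joint angles; "qd": joint speeds; "joint_torque": joint torques, N m; "tool_pos": TCP position; "eef_rot": TCP orientation; "ft_force": force on the tool from outside, world axes, zero at the start; "torque": the same for the moment, N m; "grip_width": finger opening in mm.
Only numpy, scipy, OpenCV 4.12 (cv2) and the standard library are available. Lean on these libraries where they do the work, as an engineer would, in place of code of your own. Each camera call takes 0.05 s, during which the arm holds its last target. There are 200 camera calls.

## Task

Complete the two-by-two grid of the specimen carrier by setting the green and the black loose specimen puck upright and fully down in its two empty pockets, without unseating the two that are there. Then start the carrier's brass thumb screw: turn it backward (counter-clockwise from above) until you feel and see it drop off the start of its thread, then forward (clockwise) one full turn from that drop, to within a quarter turn, and finish there still holding the screw head gripped between the fingers. Leave the spanner where it lies.

Things in the scene. Friction and masses are not known exactly. Their poses are not given: they have to be found in the camera images.
- carrier: Fixed square aluminium plate 124 x 124 x 8 mm on the bench, origin at the centre of its underside, z up. Four round pockets, 34 mm wide and 4 mm deep, lie 36 mm either way from the centre in x and y: the right ones (-y) are filled, the left ones (+y) empty. A brass thumb screw stands in a boss in its middle. A yellow line on the plate from the boss along -x marks the thread start.
- screw_head: Knurled round brass head of the captive thumb screw, 32 mm wide, 18 mm high; origin at the centre of its underside, on the screw axis, z up. At depth 0 the underside is 52 mm above the bench. A red line on top points along its own -x. It can be gripped anywhere round the rim from above.
- screw_turn (a joint): Turn of the screw, rad, growing clockwise from above (forward). 0: red line over yellow line, the thread start. It starts at 0.5 to 1.7, lying loose on the first thread. Turned back past 0 (wholly over by -0.2) it drops 6 mm, unless the fingers hold it up. One turn forward from the drop reads 6.28. It turns lightly (0.02 N m) and stays where left. Stops at -5.5 and 9.4.
- screw_depth (a joint): How far the screw has sunk, m: 0.0005 to 0.0016 at the beginning (0.006*turn/6.28 on the first thread), about 0.006 just after the drop, about 0.012 one turn forward from it (6 mm a turn, held down by the thread). The screw weighs about 2 N and falls freely when let go at the drop; gripping fingers should follow its height, or let go and regrip.
- boss_top (a point): Centre of the top of the steel boss in the carrier, on the screw axis, 34 mm above the bench. The boss is 29 mm wide (35 mm collar at its foot up to 12 mm), narrower than the screw head; between boss and head only the shank, 18 mm wide over the thread, is seen.
- puck_green: Loose green moulded specimen puck, a disc 30 mm in diameter and 21 mm high with a polished metal inset on top; origin at the centre of its underside. It starts upright on the bench.
- puck_black: Loose black moulded specimen puck on the bench outside the carrier, 30 mm in diameter and 19 mm high; origin at the centre of its underside. It starts upright.
- puck_seated_1: Black specimen puck 30 mm in diameter and 16 mm high, loose in the near right pocket (-x, -y) of the specimen carrier; origin at the centre of its underside.
- puck_seated_2: Black specimen puck 30 mm in diameter and 18 mm high, loose in the far right pocket (+x, -y) of the specimen carrier; origin at the centre of its underside.
- pocket_far_right (a point): Centre of the floor of the far right pocket (carrier +x, -y), filled, 4 mm above the bench, 4 mm below the plate's top.
- pocket_near_right (a point): Centre of the floor of the near right pocket (carrier -x, -y), filled, 4 mm above the bench.
- pocket_far_left (a point): Centre of the floor of the empty far left pocket (carrier +x, +y), 4 mm above the bench.
- pocket_near_left (a point): Centre of the floor of the empty near left pocket (carrier -x, +y), 4 mm above the bench.
- left_machine_corner (a point): Near right top corner of the base of the left hardness tester, a fixed obstacle, 173 mm above the bench. From it the base runs left and slightly nearer (along -0.22, 0.98 in x, y) for 240 mm and away (along 0.98, 0.22) for 460 mm; on the base stands a column with a head above. Keep the gripper body and wrist clear of it.
- right_machine_side (a point): Point on the top edge of the left side of the right hardness tester, a fixed obstacle whose base is 167 mm high; 100 mm farther back it is over 350 mm high. This side runs along 0.97, 0.22 in x, y from 100 mm nearer the robot to 330 mm farther away; all to the right of it is blocked, up to 0.7 m.
- spanner_a: Loose double open spanner 33 x 173 x 6 mm lying on the bench in front of the left hardness tester, origin at its middle, long along y; a bystander.
Not all that is in view belongs to the job. Several things have the shape of the puck_green; the one meant has the colours described above.

How it is judged:
By the outcome, as a careful person would: the job done as asked, in the order asked, and still so for the second after the job is handed in, while the arm keeps its last pose, push and grip.
It also fails if it takes over 72 s, if anything falls off the work surface, if the arm or the gripper's body presses on something with over 40 N, if the wrist force passes 120 N, or if a joint passes its speed limit or range.

## Working session

There is one attempt and no reset: what is moved stays moved. The work goes in short steps, Python scripts to look and compute and a shell command to move; the robot and the scene stay as the last step left them, time stands still between calls to the robot, and variables do not carry over. Pictures are saved under pics/ and viewed, about 8 in all and at most 12, crops included, and the job is handed in when it is done.

```bash
mkdir -p pics; ls
cat > h.py <<'E'
import numpy as np, cv2
from plant import manip
def snap(n):
    s=manip.snapshot(n); return s
def ray(s,u,v,z):
    R=np.array(s["R"]);t=np.array(s["t"]);K=np.array(s["K"])
    c=-R.T@t; d=R.T@np.linalg.solve(K,[u,v,1.]); return c+d*(z-c[2])/d[2]
def pt(s,u,v):
    R=np.array(s["R"]);t=np.array(s["t"]);K=np.array(s["K"])
    return R.T@(np.linalg.solve(K,[u,v,1.])*s["z_map"][int(v),int(u)]-t)
def pix(s,X):
    p=np.array(s["K"])@(np.array(s["R"])@np.array(X,float)+np.array(s["t"])); return p[:2]/p[2]
E
python3 - <<'E'
from h import *
for n in("scene","side","wrist"):
    s=snap(n); cv2.imwrite(f"pics/{n}0.png",s["pixels"]); np.savez(f"{n}0.npz",**s)
    print(n, -np.array(s["R"]).T@s["t"], np.array(s["R"])[2])
print(manip.get_state())
E
```

```text
pics
scene [ 227.54957242 -818.66460077  711.01459188] [ 0.35460902  0.71620742 -0.60108183]
side [384.6332407  761.49297172 504.52691127] [ 0.20400754 -0.90239057 -0.37956841]
wrist [649.70915346  70.62045936 384.43477976] [-0.0015311  -0.24702387 -0.96900819]
{'t': 0.15, 'qpos': array([-0.04299925,  0.46819402, -0.01157499,  1.60338071,  0.00599528,
        1.07139543, -0.05626856]), 'qd': array([-0.00068547, -0.00225713, -0.00101338, -0.00256407, -0.00228867,
       -0.00168258, -0.00063984]), 'joint_torque': array([ 5.41294467e-04, -5.20952761e+01, -1.22385321e-02, -2.43975341e+01,
       -5.66028839e-02,  1.53196411e-02,  8.68381130e-05]), 'tool_pos': array([ 6.49585848e+02, -7.79744937e-02,  2.27859715e+02]), 'eef_rot': array([ 5.56113106e-05,  9.99999774e-01, -3.08322835e-05, -6.69462482e-04]), 'ft_force': array([-0.86363362, -0.40101468, -0.30974393]), 'torque': array([ 0.00175039, -0.05449825, -0.01546213]), 'grip_width': 92.28520136062794}
```

View pics/scene0.png

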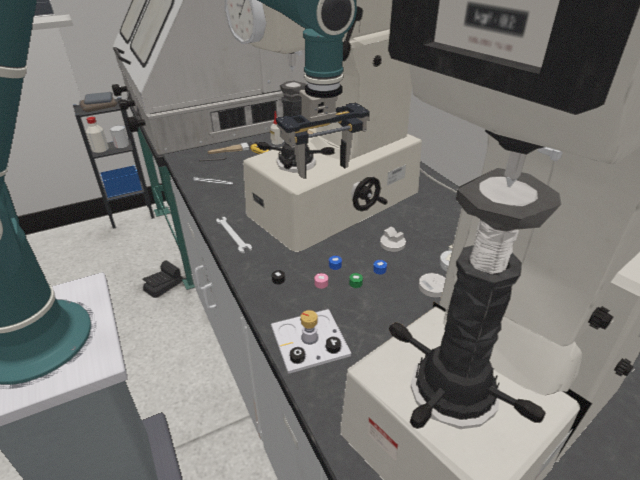

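View pics/wrist0.png

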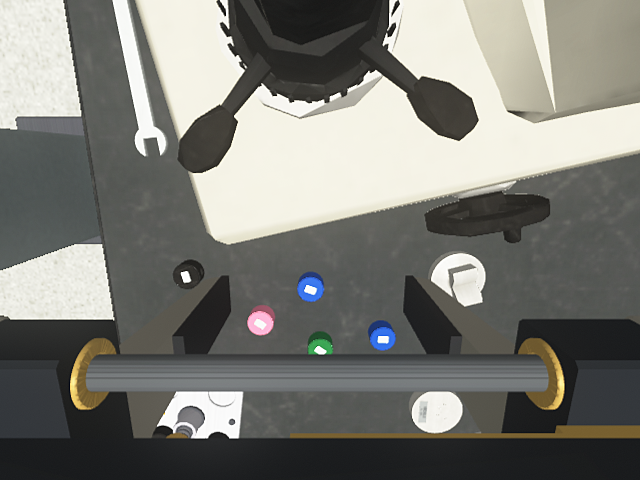

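The scene picture shows these lookalikes: green puck at (356,281), pink at (321,281), blue at (336,262) and (380,267). Of the black pucks, the loose one is at (278,277) and the seated ones are at (298,354) and (333,345). By the description I want the green one and the loose black one. The carrier is around (310,340), and the red line on the screw head is not yet resolved.

Run:
```python
from h import *
S=dict(np.load("scene0.npz"));W=dict(np.load("wrist0.npz"));D=dict(np.load("side0.npz"))
# top centroids
def blob(s,box,lo,hi):
    x0,y0,x1,y1=box; h=cv2.cvtColor(s["pixels"],cv2.COLOR_BGR2HSV)[y0:y1,x0:x1]
    m=cv2.inRange(h,lo,hi); n,l,st,c=cv2.connectedComponentsWithStats(m)
    k=1+np.argmax(st[1:,4]); return st[k],c[k]+[x0,y0],m
for s,nm,box in((S,"scene",(340,265,372,292)),(W,"wrist",(300,325,340,356))):
    st,c,m=blob(s,box,(45,80,20),(85,255,255)); print("green",nm,st,c,ray(s,*c,13))
for s,nm,box in((S,"scene",(268,266,290,288)),(W,"wrist",(165,255,210,295))):
    st,c,m=blob(s,box,(0,0,0),(180,255,48)); print("black",nm,st,c,ray(s,*c,12))
# inset on tops
for s,nm,box in((S,"g scene",(345,270,368,285)),(S,"b scene",(270,268,288,282)),(W,"g w",(305,335,335,355)),(W,"b w",(172,260,205,290))):
    st,c,m=blob(s,box,(0,0,150),(180,90,255)); print(nm,st,c,ray(s,*c,21 if nm[0]=='g' else 19))
# point cloud plates: carrier z~8
def cloud(s):
    v,u=np.mgrid[0:480,0:640]; R=s["R"];t=s["t"]
    P=np.linalg.inv(s["K"])@np.stack([u.ravel(),v.ravel(),np.ones(u.size)]); P=P*s["z_map"].ravel()
    return (R.T@(P-t[:,None])).T.reshape(480,640,3)
C=cloud(S); reg=C[300:375,262:358]; z=reg[...,2]
m=((z>4)&(z<12)).astype(np.uint8); m[:]=cv2.morphologyEx(m,cv2.MORPH_OPEN,np.ones((2,2)))
pts=reg[m>0][:,:2].astype(np.float32); r=cv2.minAreaRect(pts);print("plate",len(pts),r)
hd=reg[(z>60)&(z<80)]; print("head",len(hd),hd.mean(0),hd.min(0),hd.max(0))
C2=cloud(D)
cr=cv2.resize(S["pixels"][255:375,262:392],None,fx=5,fy=5,interpolation=cv2.INTER_CUBIC);
cv2.imwrite("pics/crop0.png",cr[:600]); 
for X in ((650,-150,60),): print(pix(D,X),pix(W,X))
```

```text
green scene [  9   8  14  15 147] [355.57823129 280.55782313] [ 650.1351764  -155.99699612   13.        ]
green wrist [  8   6  25  24 436] [319.80504587 342.74311927] [ 652.66842253 -143.69969958   13.        ]
black scene [ 4 10 13  8 71] [277.83098592 280.01408451] [496.85624522 -73.73505658  12.        ]
black wrist [  9   5  30  24 186] [193.66666667 267.3172043 ] [509.73128309 -49.3046923   12.        ]
g scene [ 8  5  7  4 24] [355.79166667 276.5       ] [ 652.58679956 -152.12091763   21.        ]
b scene [ 5  4  6  4 14] [277.5 273.5] [502.08262208 -60.47941153  19.        ]
g w [ 9 11 13  9 75] [319.68 350.28] [ 652.46907752 -148.95065201   21.        ]
b w [ 9 11 10 12 88] [185.46590909 276.65909091] [502.20391267 -58.00609878  19.        ]
plate 2014 ((403.869873046875, -515.037841796875), (687.44482421875, 143.28973388671875), 71.62971496582031)
head 213 [ 486.15700344 -258.52523841   67.81920935] [ 471.50987897 -271.88079641   60.23861246] [ 502.93253236 -239.04412609   72.83287348]
[298.43565452 266.36355341] [317.62221556 370.86803225]
```

View pics/crop0.png

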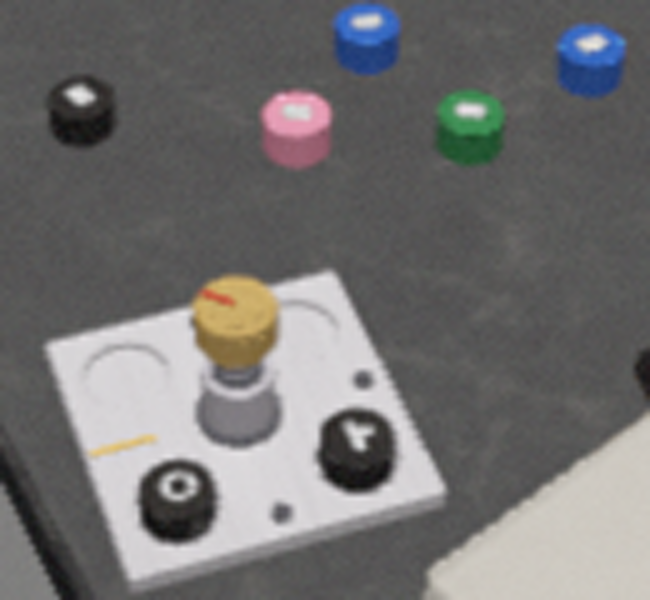

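The crop confirms the green puck at (470,125), the loose black one at (82,110), and the empty pockets at (125,375) near and (300,335) far. The red line on the brass head points left and a little up, and the yellow line is at (125,446). Next I work out the carrier pose and the obstacle.

Run:
```python
from h import *
S=dict(np.load("scene0.npz"));W=dict(np.load("wrist0.npz"));D=dict(np.load("side0.npz"))
q=[ray(S,u/5+262,v/5+255,8)[:2] for u,v in((45,345),(332,270),(445,493),(133,578))]
print("corners",np.round(q),"c",np.mean(q,0)); 
ex=(q[1]-q[0]+q[2]-q[3]);print("yaw",np.degrees(np.arctan2(ex[1],ex[0])),[np.linalg.norm(q[i]-q[i-1]) for i in range(4)])
y=[ray(S,u/5+262,v/5+255,8)[:2] for u,v in((92,455),(157,438))];d=y[1]-y[0];print("yellow",y,np.degrees(np.arctan2(d[1],d[0])))
r=[ray(S,u/5+262,v/5+255,70)[:2] for u,v in((200,293),(234,303),(236,307))];d=r[1]-r[0];print("red",r,np.degrees(np.arctan2(d[1],d[0])))
def cloud(s):
    v,u=np.mgrid[0:480,0:640]; R=s["R"];t=s["t"]
    P=np.linalg.inv(s["K"])@np.stack([u.ravel(),v.ravel(),np.ones(u.size)]); P=P*s["z_map"].ravel()
    return (R.T@(P-t[:,None])).T.reshape(480,640,3)
for nm,s in(("s",S),("d",D),("w",W)):
    C=cloud(s).reshape(-1,3);ok=s["z_map"].ravel()>0
    for nme,zz,ylim in(("right",167,(-700,-150)),("left",173,(20,500))):
        m=ok&(abs(C[:,2]-zz)<4)&(C[:,1]>ylim[0])&(C[:,1]<ylim[1])&(C[:,0]>350)&(C[:,0]<1100)
        P=C[m][:,:2].astype(np.float32)
        if len(P)>50:
            h=cv2.approxPolyDP(cv2.convexHull(P),12,True)[:,0]; print(nm,nme,len(P),h.round().tolist())
cr=cv2.resize(D["pixels"][150:350,180:450],None,fx=2.9,fy=2.9,interpolation=cv2.INTER_CUBIC);cv2.imwrite("pics/side0c.png",cr)
```

```text
corners [[ 434. -187.]
 [ 557. -202.]
 [ 540. -326.]
 [ 419. -308.]] c [ 487.68109836 -255.77827982]
yaw -7.820485938922854 [np.float64(122.39252369206869), np.float64(124.22963410383015), np.float64(124.98638609834187), np.float64(122.51875559614439)]
yellow [array([ 428.48026422, -248.06137496]), array([ 454.30791773, -251.77328405])] -8.178456095243538
red [array([ 478.09388374, -244.54386913]), array([ 487.27120254, -255.09968326]), array([ 487.03809785, -257.30189497])] -48.99601331787114
s right 12200 [[861.0, -616.0], [664.0, -401.0], [452.0, -462.0], [496.0, -654.0], [533.0, -675.0]]
s left 1215 [[997.0, 128.0], [740.0, 253.0], [541.0, 211.0], [579.0, 26.0], [991.0, 106.0]]
d right 1250 [[807.0, -368.0], [452.0, -456.0], [500.0, -669.0], [666.0, -643.0]]
d left 8743 [[932.0, 277.0], [894.0, 307.0], [537.0, 221.0], [581.0, 27.0], [785.0, 67.0]]
w left 42508 [[842.0, 78.0], [837.0, 101.0], [729.0, 154.0], [552.0, 154.0], [583.0, 22.0]]
```

View pics/side0c.png

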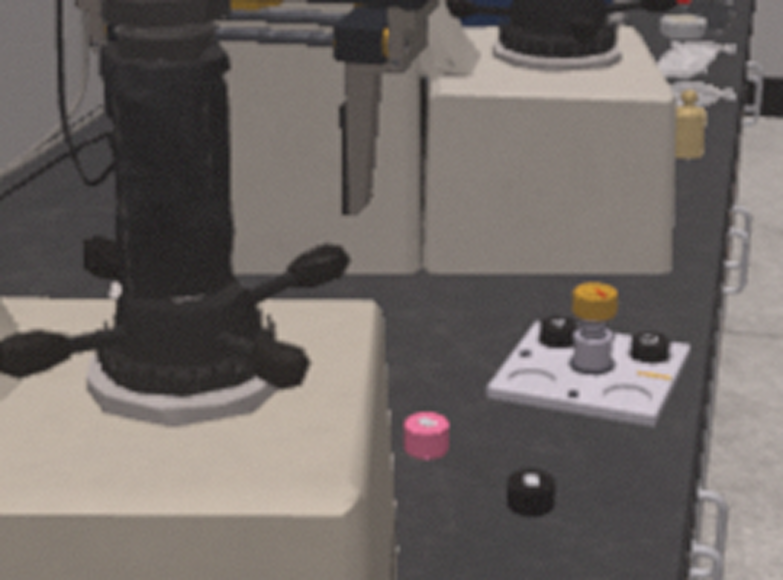

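The side view shows the same layout. The screw head is red-lined at about turn 0.7, and the left side and path to the carrier are free. Carrier centre is about (487.5,-256) with yaw -8°, and the loose black puck is at (502,-58). First I move over the black puck.

```bash
python3 -m jog '[[-0.6,0.24,0,0,-0.1],[-0.6,0.24,0,0,-0.1],[-0.6,0.24,0,0,-0.1],[-0.6,0.24,0,0,-0.1],[-0.6,0.24,0,0,-0.1],[-0.6,0.24,0,0,-0.1],[-0.1,0,0.7,0,-0.1],[0,0,0.8,0,-0.1],[0,0,0.8,0,-0.1],[0,0,0,0,-0.1]]'
cat >> h.py <<'E'
def pose():
    st=manip.get_state(); from scipy.spatial.transform import Rotation as Ro
    w,x,y,z=st["eef_rot"]; return np.array(st["tool_pos"]),Ro.from_quat([x,y,z,w]).as_matrix(),st
def off(P):
    p,M,st=pose(); return M.T@(np.array(P,float)-p)
E
python3 - <<'E'
from h import *
s=snap("wrist");p,M,st=pose();print(p,M.round(3).tolist(),st["grip_width"],pix(s,p))
cv2.imwrite("pics/w1.png",s["pixels"]);np.savez("w1.npz",**s)
print(pix(s,(502,-59,19)))
E
```

```text
t: 0.98
tool_pos: [497.8, -57.5, 131.8]
eef_rot: [-0.0, 1.0, -0.0, -0.005]
ft_force: [-0.9, -0.8, -0.6]
grip_width: 50.4
[499.58609873 -57.49875885 134.30246932] [[1.0, -0.0, -0.007], [-0.0, -1.0, 0.0], [-0.007, -0.0, -1.0]] 50.473735856507766 [320.6647286  308.87096932]
[323.47779781 250.19363035]
```

View pics/w1.png

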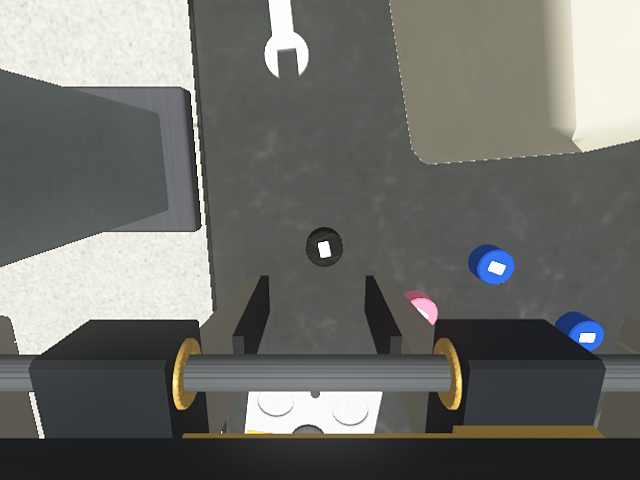

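The black puck is at (324,247), between the fingers' line. The empty pocket rims are at (276,402) and (350,408), partly under the gripper bar.

Run:
```python
from h import *
s=dict(np.load("w1.npz"));g=cv2.cvtColor(s["pixels"],cv2.COLOR_BGR2GRAY)
m=cv2.inRange(g[222:272,298:350],0,42);n,l,st,c=cv2.connectedComponentsWithStats(m);k=1+np.argmax(st[1:,4]);print(st[k])
cs,_=cv2.findContours((l==k).astype(np.uint8),0,2);(c,r)=cv2.minEnclosingCircle(cs[0]);c=np.array(c)+[298,222];print(c,r,ray(s,*c,12))
m=cv2.inRange(g[238:262,312:338],160,255);mm=cv2.moments(m,True);c=(mm["m10"]/mm["m00"]+312,mm["m01"]/mm["m00"]+238);print(c,ray(s,*c,19))
print(off((*ray(s,*c,19)[:2],20.5)))
for u,v in((276,402),(350,408)):print(ray(s,u,v,8))
```

```text
[  9   6  33  21 146]
[323. 242.] 17.088106155395508 [501.65065824 -53.88357465  12.        ]
(324.0635838150289, 249.11560693641619) [502.46960898 -58.09808857  19.        ]
[  3.64630817   0.63523886 113.78038829]
[ 457.61970808 -211.14755978    8.        ]
[ 527.92667647 -217.32607324    8.        ]
```

```bash
python3 -m jog '[[0,0,0.6,0,-0.1],[0,0,0.6,0,-0.1],[0,0,0.6,0,-0.1],[0,0,0.6,0,-0.1],[0,0,0.4,0,-0.1],[0,0,0,0,-0.1],[0,0,0,0,-0.1],[0,0,0,0,-0.1]]'
```

```text
t: 1.7
tool_pos: [503.7, -57.7, 26.4]
eef_rot: [0.0, 1.0, -0.0, 0.001]
ft_force: [1.0, -0.7, 0.3]
grip_width: 50.5
```

```bash
python3 -m jog '[[-0.03,0,0.13,0,-0.1],[0,0,0,0,-0.1],[0,0,0,0,1],[0,0,0,0,1],[0,0,0,0,1],[0,0,0,0,1],[0,0,0,0,1],[0,0,0,0,1]]' 15
python3 - <<'E'
from h import *
s=snap("wrist");p,M,st=pose();print(p,st["grip_width"],st["ft_force"]);print(off((528,-222,25)),off((457.2,-213.5,25)))
x,y=260,240;cr=s["pixels"][y:y+130,x:x+130];np.savez("w2.npz",**s)
g=cv2.cvtColor(cr,cv2.COLOR_BGR2GRAY);m=cv2.inRange(g,150,255);n,l,stt,c=cv2.connectedComponentsWithStats(m);print(stt[1:],c[1:]+[x,y])
for d in(-15,0,15):print(pix(s,(p[0],p[1]+d,19)))
E
```

```text
t: 2.37
tool_pos: [501.0, -57.7, 19.7]
eef_rot: [0.0, 1.0, -0.0, 0.0]
ft_force: [-0.4, -0.2, 3.1]
grip_width: 29.6
[501.02869925 -57.66786038  19.63891893] 29.697739427223635 [-1.40632201e-01 -3.01659654e-03  3.03600438e+00]
[ 26.98749184 164.33024441  -5.3376424 ] [-43.81322235 155.83624992  -5.3681064 ]
[[ 46  55  22  26 429]] [[316.63869464 307.24242424]]
[316.88791288 333.64584428]
[316.85979033 306.04520842]
[316.83041432 277.2143805 ]
```

Gripped (29.7 mm), with the inset central between the pads. I lift and go to a viewing spot over the empty pockets, turning 8°.

```bash
python3 -m jog '[[0,0,-0.5,0,1],[0,0,-0.8,0,1],[0,0,-0.8,0,1],[0,0,-0.76,0,1],[-0.05,0.7,0,0,1],[-0.05,0.7,0,0,1],[-0.05,0.7,0,0,1],[-0.05,0.7,0,0,1],[-0.05,0.7,0,0,1],[0,0.5,0,0,1]]'; python3 -m jog '[[0,0,0,0.67,1],[0,0,0,0.67,1],[0,0,0,0,1],[0,0,0,0,1]]';python3 - <<'E'
from h import *
s=snap("wrist");p,M,st=pose();print(p,st["grip_width"],M[:,0]);np.savez("w3.npz",**s)
cv2.imwrite("pics/w3.png",cv2.resize(s["pixels"][150:400,170:470],None,fx=2.4,fy=2.4,interpolation=cv2.INTER_CUBIC))
E
```

```text
t: 3.25
tool_pos: [489.7, -220.4, 133.6]
eef_rot: [0.0, 1.0, -0.001, -0.0]
ft_force: [-0.2, 0.6, 0.5]
grip_width: 29.5
t: 3.58
tool_pos: [490.6, -217.4, 133.5]
eef_rot: [-0.0, 0.998, -0.069, -0.0]
ft_force: [0.3, -0.2, -0.8]
grip_width: 29.1
[ 490.69896745 -217.23123534  133.56889098] 29.339004947098477 [ 9.90506317e-01 -1.37466413e-01 -4.70037259e-04]
```

View pics/w3.png

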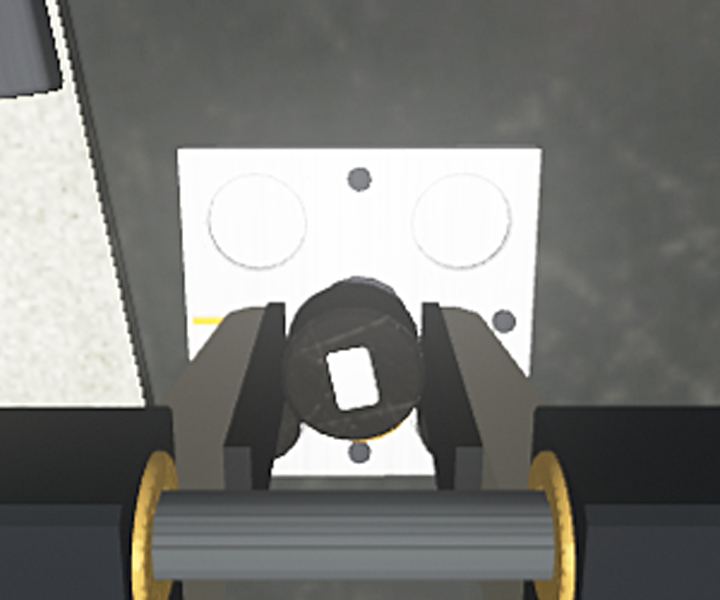

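The plate is square to the tool. The empty pockets are centred at crop (257,221) and (461,221), and the held puck's top is around (354,372).

Run:
```python
from h import *
s=dict(np.load("w3.npz"));p,M,st=pose()
f=lambda u,v,z:ray(s,u/2.4+170-.3,v/2.4+150-.3,z)
A=f(257,221,8);B=f(461,221,8);H=f(353,379,p[2]-.6)
print(A,B,B-A,"held",H,M.T@(H-p))
for P in(A,B):print(M.T@(P-p))
c=[f(*q,8) for q in((178,149),(541,149))];mid=(A+B)/2;e=(B-A)/np.linalg.norm(B-A);n=np.array([e[1],-e[0],0]);print("centre",mid+36*n,c,"yaw",np.degrees(np.arctan2(e[1],e[0])))
print(pix(s,p),pix(s,p+[0,0,-.6]))
```

```text
[ 457.25021835 -210.41669285    8.        ] [ 528.07803975 -220.33055345    8.        ] [70.8278214  -9.91386061  0.        ] held [ 490.20213281 -218.16341061  132.96889098] [-0.36369303  0.99169142  0.60005908]
[-34.00894593  -2.13759246 125.58513241]
[ 37.50928145  -2.05430126 125.55150677]
centre [ 487.67381101 -251.02606663    8.        ] [array([ 434.65454072, -181.5946173 ,    8.        ]), array([ 557.9630117 , -198.86015684,    8.        ])] yaw -7.9679963158953475
[317.5227059  306.25958654] [317.52066052 305.75165071]
```

```bash
python3 -m jog '[[-0.42,-0.04,0,0,1],[-0.42,-0.03,0,0,1],[0,0,0.5,0,1],[0,0,0.6,0,1],[0,0,0.6,0,1],[0,0,0.4,0,1],[0,0,0,0,1],[0,0,0,0,1],[0,0,0,0,1]]';python3 - <<'E'
from h import *
p,M,st=pose();print(p,M.T@(np.array([457.25,-210.4,0])-p))
o=[]
for n in("wrist","scene","side"):
    s=snap(n);np.savez(f"{n}4.npz",**s);c=pix(s,(p[0],p[1],20));x,y=int(c[0]),int(c[1]);w=75 if n=="wrist" else 30
    x=max(w,x);y=max(w,y);k=360//(2*w)*2*w; cr=cv2.resize(s["pixels"][y-w:y+w,x-w:x+w],(266,266),interpolation=cv2.INTER_CUBIC);o.append(cr);print(n,x-w,y-w,2*w/266)
cv2.imwrite("pics/c4.png",np.hstack([cv2.resize(q,(266,266)) for q in o]))
E
```

```text
t: 4.38
tool_pos: [458.6, -210.2, 50.6]
eef_rot: [0.0, 0.998, -0.07, 0.001]
ft_force: [-0.7, -0.2, -1.0]
grip_width: 29.5
[ 458.59400387 -210.19605834   50.57970468] [-1.36247561  0.3785997  50.57820466]
wrist 242 209 0.5639097744360902
scene 256 293 0.22556390977443608
side 365 250 0.22556390977443608
```

View pics/c4.png

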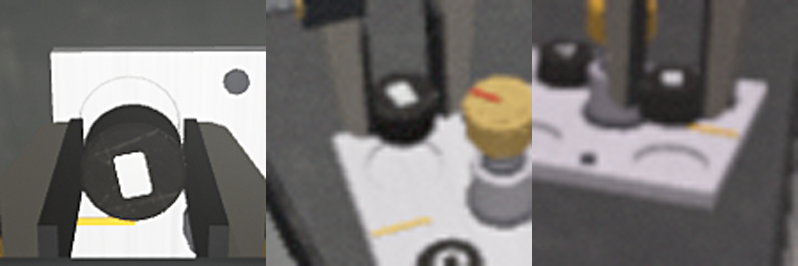

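The wrist crop shows the rim arc spanning x 81 to 180 with its top at 77, and the puck at x 81 to 186. The pocket therefore lies about 1.2 mm toward tool -x.

Run:
```python
from h import *
p,M,st=pose();k=150/266
s=dict(np.load("wrist4.npz"));f=lambda u,v,z:ray(s,u*k+242,v*k+209,z)
T=f(130.5,77,8);L=f(81,125,8);R_=f(180,125,8);print("rim",np.linalg.norm(L-R_),M.T@(T-p)+[0,17,0],M.T@((L+R_)/2-p))
print("held inset",M.T@(f(132.5,174,p[2]-.6)-p), "held top +y edge",M.T@(f(133,104,p[2]-19.5)-p)+[0,15,0])
print(p)
```

```text
rim 34.12034601655017 [-1.22740881  0.99346926 43.0042448 ] [-1.24609178  1.14931439 43.01258391]
held inset [-0.51320605  0.20931963  0.59890329] held top +y edge [-0.3770632   0.96641365 19.49231631]
[ 458.80066367 -210.43636639   51.01481483]
```

```bash
python3 -m jog '[[-0.02,0.012,0.2,0,1],[0,0,0.2,0,1],[0,0,0.15,0,1],[0,0,0,0,1],[0,0,0,0,1]]';python3 -m jog '[[0,0,0.04,0,1],[0,0,0.04,0,1],[0,0,0,0,1],[0,0,0,0,1]]'
```

```text
t: 4.95
tool_pos: [456.5, -210.3, 27.1]
eef_rot: [-0.0, 0.998, -0.07, -0.001]
ft_force: [0.0, -0.5, 0.1]
grip_width: 29.3
t: 5.28
tool_pos: [457.1, -210.5, 24.6]
eef_rot: [0.0, 0.998, -0.07, 0.0]
ft_force: [0.1, 0.2, -0.8]
grip_width: 29.3
```

```bash
python3 -m jog '[[0,0,0.03,0,1],[0,0,0.03,0,1],[0,0,0,0,1],[0,0,0,0,1]]'
```

```text
t: 5.62
tool_pos: [457.3, -210.7, 23.3]
eef_rot: [0.0, 0.998, -0.07, 0.0]
ft_force: [-2.1, 1.0, 10.3]
grip_width: 29.4
```

The puck bottomed out at the floor height with 10 N. I release and retreat.

```bash
python3 -m jog '[[0,0,-0.04,0,0],[0,0,0,0,0],[0,0,0,0,0],[0,0,0,0,0],[0,0,-0.3,0,0],[0,0,-0.7,0,0],[0,0,-0.8,0,-0.1],[0,0,-0.9,0,-0.1],[0,0,0,0,-0.1],[0,0,0,0,-0.1]]';python3 - <<'E'
from h import *
s=snap("wrist");np.savez("w5.npz",**s);p,M,st=pose();print(p)
cr=s["pixels"][200:300,250:400];cv2.imwrite("pics/w5.png",cv2.resize(cr,None,fx=4,fy=4,interpolation=cv2.INTER_CUBIC))
print(M.T@(np.array([652.5,-149.5,135])-p))
# measure top height of the placed puck by depth
for u in(305,317,330):print([round(pt(s,u,v)[2],1) for v in range(225,265,6)])
E
```

```text
t: 6.45
tool_pos: [458.4, -211.0, 133.6]
eef_rot: [0.001, 0.998, -0.07, 0.002]
ft_force: [0.7, -0.1, -0.3]
grip_width: 50.5
[ 457.16696195 -210.51649502  132.03844283]
[184.88012352 -87.74049313  -2.77939393]
[np.float64(9.5), np.float64(16.2), np.float64(22.6), np.float64(23.2), np.float64(24.8), np.float64(23.2), np.float64(22.5)]
[np.float64(3.9), np.float64(23.4), np.float64(22.1), np.float64(290.2), np.float64(24.4), np.float64(23.0), np.float64(23.6)]
[np.float64(7.5), np.float64(7.3), np.float64(16.5), np.float64(23.7), np.float64(23.0), np.float64(24.6), np.float64(9.1)]
```

View pics/w5.png

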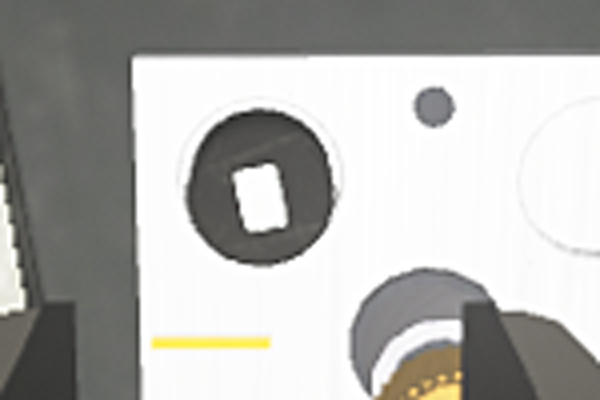

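The black puck is seated. It sits inside the rim circle at crop (262,187), and its top depth of about 23 mm equals 4 + 19. Now the green puck.

```bash
python3 -m jog '[[0.77,-0.366,0,0,-0.1],[0.77,-0.366,0,0,-0.1],[0.77,-0.366,0,0,-0.1],[0.77,-0.366,0,0,-0.1],[0.77,-0.366,0,0,-0.1],[0.77,-0.366,0,0,-0.1],[0,0,0,0,-0.1],[0,0,0,0,-0.1],[0,0,0,0,-0.1]]';python3 - <<'E'
from h import *
s=snap("wrist");np.savez("w6.npz",**s);p,M,st=pose();print(p)
h=cv2.cvtColor(s["pixels"],cv2.COLOR_BGR2HSV)
def big(m):
    n,l,st,c=cv2.connectedComponentsWithStats(m);k=1+np.argmax(st[1:,4]);return l==k,st[k],c[k]
g,st_,c=big(cv2.inRange(h,(45,80,20),(85,255,255)));print(st_,c)
cs,_=cv2.findContours(g.astype(np.uint8),0,2);hull=np.zeros_like(h[...,0]);cv2.fillPoly(hull,cs,255)
x,y,w,hh=st_[:4];sub=cv2.inRange(h[y:y+hh,x:x+w],(0,0,140),(180,80,255));mm=cv2.moments(sub,True);i=(mm["m10"]/mm["m00"]+x,mm["m01"]/mm["m00"]+y)
P=ray(s,*i,21);print("inset",i,P,M.T@(P-p)); (cc,r)=cv2.minEnclosingCircle(max(cs,key=cv2.contourArea));P=ray(s,*cc,15);print("circ",cc,r,P,M.T@(P-p))
for nm,lo,hi in(("blue",(100,80,40),(130,255,255)),("pink",(150,50,80),(180,255,255))):
    n,l,st,c=cv2.connectedComponentsWithStats(cv2.inRange(h,lo,hi))
    for k in range(1,n):
        if st[k,4]>100:P=ray(s,*c[k],15);print(nm,st[k],P,(M.T@(P-p)).round())
E
```

```text
t: 7.25
tool_pos: [650.5, -149.7, 129.4]
eef_rot: [0.0, 0.998, -0.07, -0.002]
ft_force: [-1.2, 0.1, 0.7]
grip_width: 50.5
[ 650.34186541 -150.21700191  130.05701796]
[ 302  226   38   41 1027] [320.29795521 245.68646543]
inset (np.float64(320.49162011173183), np.float64(248.83240223463687)) [ 652.77508962 -149.34212788   21.        ] [  2.67487747  -1.27571279 109.04740593]
circ (320.3512268066406, 245.94627380371094) 20.121477127075195 [ 652.8150474  -148.50605407   15.        ] [  2.61784     -2.11269192 115.04714165]
blue [ 272  131   41   42 1147] [641.62363372 -72.19464478  15.        ] [-19. -76. 115.]
blue [ 387  196   44   41 1188] [ 725.37648384 -133.61452908   15.        ] [ 72. -27. 115.]
pink [207 196  43  42 851] [ 583.32570144 -114.19938139   15.        ] [-71. -26. 115.]
```

```bash
python3 -m jog '[[0.06,-0.035,0.6,0,-0.1],[0,0,0.6,0,-0.1],[0,0,0.6,0,-0.1],[0,0,0.6,0,-0.1],[0,0,0.2,0,-0.1],[0,0,0,0,-0.1],[0,0,0,0,-0.1],[0,0,0,0,-0.1]]'
python3 - <<'E'
from h import *
print(off((652.8,-149.0,20.0)))
E
```

```text
t: 7.97
tool_pos: [655.7, -149.0, 29.5]
eef_rot: [0.0, 0.998, -0.07, 0.001]
ft_force: [0.3, 0.5, 0.6]
grip_width: 50.5
[-2.93701077  0.43430306  9.51127563]
```

```bash
python3 -m jog '[[-0.04,0,0.12,0,-0.1],[-0.02,0,0.1,0,-0.1],[0,0,0,0,-0.1],[0,0,0,0,-0.1],[0,0,0,0,1],[0,0,0,0,1],[0,0,0,0,1],[0,0,0,0,1],[0,0,0,0,1],[0,0,0,0,1]]' 15
python3 - <<'E'
from h import *
s=snap("wrist");p,M,st=pose();print(p,st["grip_width"],st["ft_force"])
h=cv2.cvtColor(s["pixels"],cv2.COLOR_BGR2HSV);m=cv2.inRange(h,(45,80,20),(85,255,255));n,l,a,c=cv2.connectedComponentsWithStats(m);k=1+np.argmax(a[1:,4]);x,y,w,hh=a[k][:4]
sub=cv2.inRange(h[y:y+hh,x:x+w],(0,0,140),(180,80,255));mm=cv2.moments(sub,True);P=ray(s,mm["m10"]/mm["m00"]+x,mm["m01"]/mm["m00"]+y,21);print("held",M.T@(P-p))
print(off((528.5,-220.6,134)))
E
```

```text
t: 8.8
tool_pos: [652.7, -148.0, 19.1]
eef_rot: [0.0, 0.998, -0.07, 0.0]
ft_force: [0.4, 0.2, 0.5]
grip_width: 29.6
[ 652.72086543 -148.0364381    19.13868431] 29.359959446726947 [0.39473776 0.50548451 1.23833788]
held [-0.4357646   1.4102131  -1.86148455]
[-112.80156824   89.22906899 -114.90602777]
```

```bash
python3 -m jog '[[0,0,-0.5,0,1],[0,0,-0.8,0,1],[0,0,-0.8,0,1],[0,0,-0.76,0,1],[-0.7,0.55,0,0,1],[-0.7,0.55,0,0,1],[-0.7,0.55,0,0,1],[-0.7,0.55,0,0,1],[0,0,0,0,1],[0,0,0,0,1]]'; python3 -m jog '[[0,0,0.5,0,1],[0,0,0.6,0,1],[0,0,0.6,0,1],[0,0,0.4,0,1],[0,0,0,0,1],[0,0,0,0,1],[0,0,0,0,1]]';python3 - <<'E'
from h import *
p,M,st=pose();print(p,off((528.5,-220.0,50)),st["grip_width"])
s=snap("wrist");np.savez("w7.npz",**s);cv2.imwrite("pics/w7.png",cv2.resize(s["pixels"][200:350,240:400],None,fx=4,fy=4,interpolation=cv2.INTER_CUBIC))
E
```

```text
t: 9.68
tool_pos: [527.7, -221.2, 133.7]
eef_rot: [0.0, 0.997, -0.072, -0.0]
ft_force: [1.4, 0.7, -0.4]
grip_width: 29.4
t: 10.27
tool_pos: [530.7, -219.1, 50.2]
eef_rot: [0.0, 0.998, -0.07, 0.001]
ft_force: [0.3, 0.5, -0.1]
grip_width: 29.6
[ 530.70915727 -219.10918309   50.19369592] [-2.06435642  1.18898163  0.19027339] 29.590803393471642
```

View pics/w7.png

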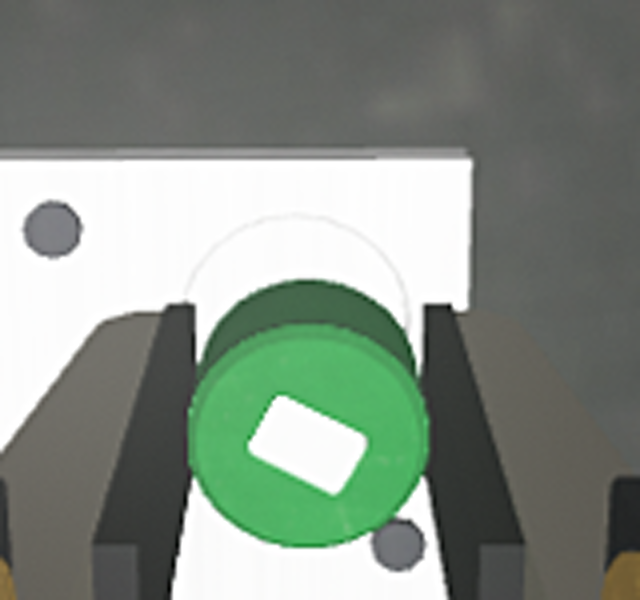

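The rim arc spans x 184 to 410 with its top at y 213. The held puck's bottom edge arc is topmost at y 280, and its top disc spans x 188 to 429.

Run:
```python
from h import *
p,M,st=pose();s=dict(np.load("w7.npz"));f=lambda u,v,z:M.T@(ray(s,u/4+240-.4,v/4+200-.4,z)-p)
print("pocket",f(297,213,8)+[0,17,0]);b=p[2]-19.1
print("bottom",f(308,280,b)+[0,15,0],"topdisc",(f(308,323,b+21)+f(308,548,b+21))/2,p)
```

```text
pocket [-2.10825969  1.10377506 42.55201823]
bottom [-0.44396692  1.9025029  19.09576605] topdisc [-0.43436876  0.08314351 -1.90098969] [ 530.75069891 -219.37327153   50.5607364 ]
```

```bash
python3 -m jog '[[-0.042,0.006,0.2,0,1],[0,0,0.2,0,1],[0,0,0.14,0,1],[0,0,0,0,1],[0,0,0,0,1],[0,0,0,0,1]]';python3 -m jog '[[0,0,0.04,0,1],[0,0,0.04,0,1],[0,0,0,0,1],[0,0,0,0,1],[0,0,0,0,1]]';python3 - <<'E'
from h import *
print(pose()[0],off((528.5,-220.3,23.1)))
E
```

```text
t: 10.82
tool_pos: [527.7, -219.5, 27.8]
eef_rot: [0.0, 0.998, -0.07, -0.0]
ft_force: [0.6, -0.1, -0.6]
grip_width: 29.3
t: 11.23
tool_pos: [527.7, -219.5, 24.7]
eef_rot: [0.0, 0.998, -0.07, 0.0]
ft_force: [0.7, -0.6, 0.1]
grip_width: 29.3
[ 527.67396608 -219.50193632   24.65494899] [0.92932405 0.67456465 1.55512809]
```

```bash
python3 -m jog '[[0,0,0.03,0,1],[0,0,0.025,0,1],[0,0,0,0,1],[0,0,0,0,1]]' && python3 -m jog '[[0,0,-0.03,0,0],[0,0,0,0,0],[0,0,0,0,0],[0,0,0,0,0],[0,0,-0.3,0,0],[0,0,-0.7,0,0],[0,0,-0.8,0,-0.1],[0,0,-0.9,0,-0.1],[0,0,0,0,-0.1],[0,0,0,0,-0.1]]';python3 - <<'E'
from h import *
s=snap("wrist");np.savez("w8.npz",**s);p,M,st=pose();print(p)
for u in(305,317,330):print([round(float(pt(s,u,v)[2]),1) for v in range(225,265,5)])
D=snap("scene");np.savez("scene8.npz",**D)
C=(487.7,-251.5)
print(off((*C,134)))
E
```

```text
t: 11.57
tool_pos: [527.8, -219.6, 23.1]
eef_rot: [0.0, 0.998, -0.07, 0.0]
ft_force: [-0.9, -0.3, 4.8]
grip_width: 29.3
t: 12.4
tool_pos: [529.2, -220.1, 134.6]
eef_rot: [0.001, 0.998, -0.07, 0.003]
ft_force: [-0.4, 0.4, 0.5]
grip_width: 50.6
[ 527.87895821 -219.5526479   132.69724191]
[8.7, 9.2, 25.3, 25.0, 24.6, 24.9, 25.3, 24.9]
[7.2, 17.6, 24.4, 23.8, 27.0, 25.9, 24.8, 26.0]
[8.1, 8.5, 4.8, 21.8, 25.8, 25.8, 24.7, 9.0]
[-34.51945411  37.45443168  -2.49785362]
```

The green puck is seated: its top depth is about 25 mm, which is 4 + 21. Now to the screw: I move over it and measure the head.

```bash
python3 -m jog '[[-0.43,0.47,-0.1,0,-0.1],[-0.43,0.47,-0.1,0,-0.1],[0,0,0,0,-0.1],[0,0,0,0,-0.1],[0,0,0,0,-0.1]]';cat >> h.py <<'E'
def head(s,ztop,C=None):
    h=cv2.cvtColor(s["pixels"],cv2.COLOR_BGR2HSV);m=cv2.inRange(h,(14,80,90),(30,255,255)); m[345:]=0
    n,l,a,c=cv2.connectedComponentsWithStats(m);k=1+np.argmax(a[1:,4]);m=(l==k).astype(np.uint8);x,y,w,hh=a[k][:4]
    cs,_=cv2.findContours(m,0,2);hull=cv2.convexHull(max(cs,key=cv2.contourArea));el=cv2.fitEllipse(hull)
    in_=np.zeros_like(m);cv2.fillPoly(in_,[hull],1);r=(cv2.inRange(h,(0,120,80),(9,255,255))|cv2.inRange(h,(171,120,80),(180,255,255)))*in_
    v,u=np.nonzero(r);P=np.array([ray(s,a_,b_,ztop) for a_,b_ in zip(u,v)])
    return a[k],el,P
E
python3 - <<'E'
from h import *
s=snap("wrist");np.savez("w9.npz",**s);p,M,st=pose();print(p,st["qpos"][6],st["qpos"].round(2))
a,el,P=head(s,69.4);print(a,el);Cc=ray(s,*el[0],69.4);print("ctr",Cc,M.T@(Cc-p));print(len(P),P.mean(0) if len(P) else 0)
cv2.imwrite("pics/w9.png",cv2.resize(s["pixels"][200:350,240:400],None,fx=4,fy=4,interpolation=cv2.INTER_CUBIC))
E
```

```text
t: 12.92
tool_pos: [488.1, -251.2, 138.6]
eef_rot: [-0.001, 0.998, -0.07, -0.001]
ft_force: [-0.6, 0.0, 0.3]
grip_width: 50.7
[ 488.53970734 -250.84639449  138.70028181] 0.31625268168929505 [ 0.35  0.41  0.08  1.93 -0.05  0.8   0.32]
[ 294  238   47   49 1697] ((316.8394775390625, 262.24432373046875), (46.71615982055664, 48.59504699707031), 172.6365509033203)
ctr [ 488.03735616 -249.55623979   69.4       ] [-0.59255782 -1.14572326 69.30210753]
76 [ 482.81685127 -246.1787       69.4       ]
```

View pics/w9.png

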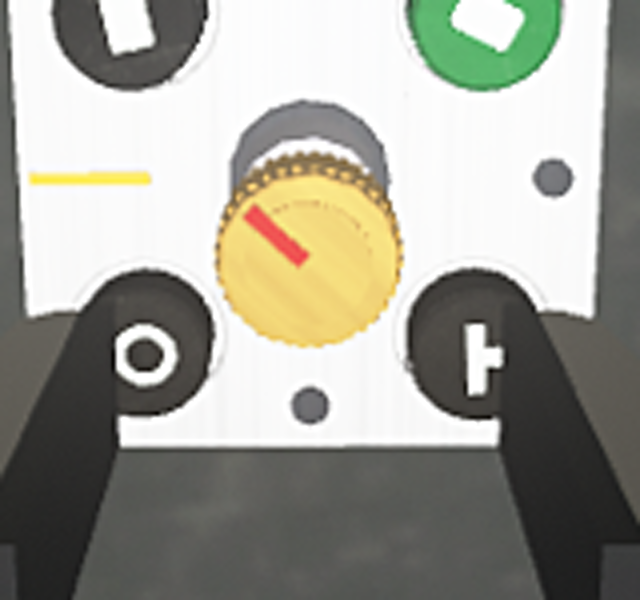

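All four pucks are in their pockets. The head's top centre is at crop (308,258), and the red line from (250,212) to (303,260) gives a turn of about 42°, or 0.74 rad. The TCP is over the axis within 1 mm, so I descend and grip.

```bash
python3 -m jog '[[-0.01,0,0.45,0,-0.1],[0,0,0.45,0,-0.1],[0,0,0.45,0,-0.1],[0,0,0.4,0,-0.1],[0,0,0,0,-0.1],[0,0,0,0,-0.1],[0,0,0,0,-0.1],[0,0,0,0,-0.1]]';python3 - <<'E'
from h import *
print(off((488.0,-250.8,65.5)))
E
```

```text
t: 13.63
tool_pos: [488.9, -251.8, 70.5]
eef_rot: [0.0, 0.998, -0.07, 0.001]
ft_force: [0.1, -0.7, 1.1]
grip_width: 50.9
[-1.01146433 -0.91874179  5.0292391 ]
```

```bash
python3 -m jog '[[-0.02,-0.015,0.12,0,-0.1],[0,0,0,0,-0.1],[0,0,0,0,-0.1],[0,0,0,0,1],[0,0,0,0,1],[0,0,0,0,1],[0,0,0,0,1],[0,0,0,0,1],[0,0,0,0,1]]' 10;python3 - <<'E'
from h import *
p,M,st=pose();print(p,st["ft_force"],st["torque"],st["qpos"][6])
E
```

```text
t: 14.38
tool_pos: [488.0, -251.3, 65.1]
eef_rot: [0.0, 0.998, -0.07, 0.001]
ft_force: [3.4, -1.6, 0.3]
grip_width: 31.7
[ 487.9884924  -251.33434522   65.05604504] [ 3.40546472 -1.56527329  0.28168351] [-0.14165054 -0.57950353 -0.02030214] 0.32775828282916225
```

```bash
python3 -m jog '[[0,0,-0.0025,-0.9,1],[0,0,-0.0025,-0.9,1],[0,0,-0.0025,-0.9,1],[0,0,-0.0025,-0.9,1],[0,0,-0.0025,-0.9,1],[0,0,-0.0025,-0.9,1],[0,0,-0.0025,-0.9,1],[0,0,0,-0.9,1],[0,0,0,-0.9,1],[0,0,0,-0.9,1]]';python3 -m jog '[[0,0,0,-0.9,1],[0,0,0,-0.9,1],[0,0,0,-0.9,1],[0,0,0,0,1],[0,0,0,0,1],[0,0,0,0,1]]';python3 - <<'E'
from h import *
s=snap("wrist");np.savez("w10.npz",**s);p,M,st=pose();print(p,st["ft_force"],st["torque"],st["qpos"][6],np.degrees(np.arctan2(M[1,0],M[0,0])))
a,el,P=head(s,69.5);c=P-P.mean(0);e=np.linalg.svd(c)[2][0];print(len(P),P.mean(0),np.degrees(np.arctan2(e[1],e[0])))
E
```

```text
t: 15.22
tool_pos: [486.4, -251.9, 65.2]
eef_rot: [0.0, 0.92, 0.392, -0.001]
ft_force: [0.3, -2.1, -3.3]
grip_width: 31.9
t: 15.72
tool_pos: [486.1, -252.2, 65.2]
eef_rot: [-0.0, 0.857, 0.515, -0.001]
ft_force: [-2.2, -4.4, -1.7]
grip_width: 31.3
[ 486.11448324 -252.2442098    65.23822026] [-2.82264696 -5.01092653 -2.02421952] [-1.19810719  0.42393627  0.03105226] 1.327915674536921 61.99503930849349
164 [ 481.03618653 -254.66689101   69.5       ] 18.059036142527788
```

The screw is at about -0.45 rad, past the start of the thread, and the fingers are holding it up. I let go so it drops.

```bash
python3 -m jog '[[0,0,0,0,0],[0,0,0,0,0],[0,0,0,0,0],[0,0,0,0,0],[0,0,0,0,0],[0,0,0,0,0]]';python3 - <<'E'
from h import *
s=snap("wrist");np.savez("w11.npz",**s);p,M,st=pose();print(p,st["ft_force"])
a,el,P=head(s,63.9);c=P-P.mean(0);e=np.linalg.svd(c)[2][0];print(a,el[0],len(P),P.mean(0),np.degrees(np.arctan2(e[1],e[0])))
o=dict(np.load("w10.npz"));ao,elo,_=head(o,69.5);print("before",ao,elo[0])
def med(q,box):
    x,y=int(box[0]),int(box[1]);return np.median([pt(q,u,v)[2] for u in range(x-8,x+9,2) for v in range(y-6,y+9,2)])
print("top z before/after",med(o,elo[0]),med(s,el[0]))
cc=ray(s,*el[0],63.5);print(cc,M.T@(cc-p))
cv2.imwrite("pics/w11.png",np.hstack([cv2.resize(q["pixels"][200:350,240:400],None,fx=2.5,fy=2.5,interpolation=cv2.INTER_CUBIC) for q in(o,s)]))
E
```

```text
t: 16.27
tool_pos: [487.4, -250.8, 65.6]
eef_rot: [-0.0, 0.856, 0.516, 0.0]
ft_force: [0.1, -0.2, -0.4]
grip_width: 46.2
[ 487.33871762 -250.87187513   65.55169769] [ 0.00498378  0.38088026 -1.30746135]
[ 280  266   66   68 3348] (312.528564453125, 300.1355285644531) 156 [ 481.12931575 -254.88859325   63.9       ] 18.54052465335032
before [ 284  269   67   72 3569] (316.3922119140625, 305.1548767089844)
top z before/after 70.59780146401995 65.80828418193062
[ 485.43693596 -250.75540049   63.5       ] [-0.7852476  -1.73633526  2.05142129]
```

View pics/w11.png

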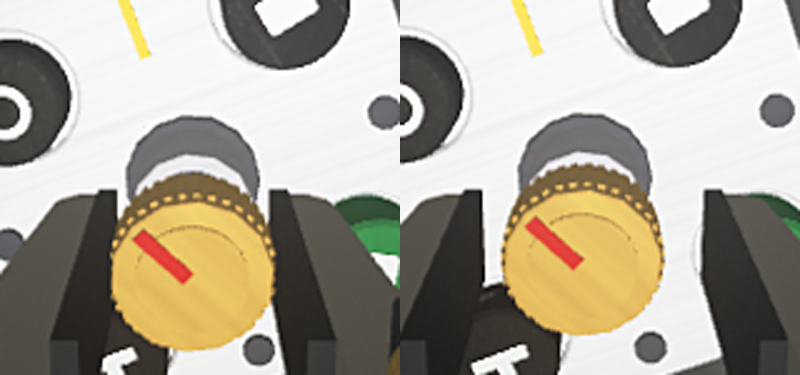

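The right half shows the head dropped: less shank is visible and the top went from about 70.6 to 65.8 mm by depth, with the red line unchanged at -26°. I recentre on the axis at about (487.7,-252.6), lower 6 mm, and regrip.

```bash
python3 -m jog '[[-0.035,0.027,0.075,0,0],[0,0,0.075,0,0],[0,0,0,0,0],[0,0,0,0,0],[0,0,0,0,1],[0,0,0,0,1],[0,0,0,0,1],[0,0,0,0,1],[0,0,0,0,1]]' 10;python3 - <<'E'
from h import *
p,M,st=pose();print(p,st["ft_force"],st["torque"],st["qpos"][6])
E
```

```text
t: 17.07
tool_pos: [487.5, -253.1, 59.6]
eef_rot: [0.0, 0.856, 0.516, -0.0]
ft_force: [0.5, -0.9, 0.2]
grip_width: 31.6
[ 487.46085323 -253.05097548   59.56524067] [ 0.53354923 -0.85839926  0.21301324] [-0.11193821  0.00495274  0.05124398] 1.3293020870789443
```

Low side force, so the grip is well centred. First forward stroke, following the height.

```bash
python3 -m jog '[[0,0,0.0025,1,1],[0,0,0.0025,1,1],[0,0,0.0025,1,1],[0,0,0.0025,1,1],[0,0,0.0025,1,1],[0,0,0.0025,1,1],[0,0,0.0025,1,1],[0,0,0.0025,1,1],[0,0,0.0025,1,1],[0,0,0.0025,1,1]]'; python3 -m jog '[[0,0,0.0025,1,1],[0,0,0.0025,1,1],[0,0,0.0025,1,1],[0,0,0.0025,1,1],[0,0,0.0025,1,1],[0,0,0.0025,1,1],[0,0,0.0025,1,1],[0,0,0.0025,1,1],[0,0,0.0025,1,1],[0,0,0.0025,1,1]]'
python3 - <<'E'
from h import *
s=snap("wrist");p,M,st=pose();print(p,st["ft_force"],st["torque"],st["qpos"][6],np.degrees(np.arctan2(M[1,0],M[0,0])))
a,el,P=head(s,62);c=P-P.mean(0);e=np.linalg.svd(c)[2][0];print(len(P),P.mean(0),np.degrees(np.arctan2(e[1],e[0])))
E
```

```text
t: 17.9
tool_pos: [487.8, -252.9, 58.6]
eef_rot: [0.0, 1.0, 0.016, 0.0]
ft_force: [0.7, -0.4, -1.1]
grip_width: 31.6
t: 18.73
tool_pos: [488.1, -253.1, 57.6]
eef_rot: [0.0, 0.874, -0.486, 0.001]
ft_force: [1.3, -0.6, -1.8]
grip_width: 31.4
[ 488.08666055 -253.09997173   57.57555242] [ 1.47214928 -0.9321195  -0.11074834] [-0.14207157 -0.27682291 -0.05004417] -0.3691595046967517 -58.377850320931735
166 [ 488.43135951 -244.69929841   62.        ] 78.381008983722
```

On track: the turn is now 94° past the thread start, and the tool and red line agree. Continuing.

```bash
python3 -m jog '[[0,0,0.0025,1,1],[0,0,0.0025,1,1],[0,0,0.0025,1,1],[0,0,0.0025,1,1],[0,0,0.0025,1,1],[0,0,0.0025,1,1],[0,0,0.0025,1,1],[0,0,0.0025,1,1],[0,0,0.0025,1,1],[0,0,0.0025,1,1]]'; python3 -m jog '[[0,0,0.0025,1,1],[0,0,0.0025,1,1],[0,0,0.0025,1,1],[0,0,0.0025,1,1],[0,0,0.0025,1,1],[0,0,0.0025,1,1],[0,0,0.0025,1,1],[0,0,0.0025,1,1],[0,0,0.0025,1,1],[0,0,0,0,1]]'
python3 - <<'E'
from h import *
s=snap("wrist");p,M,st=pose();print(p,st["ft_force"],st["torque"],st["qpos"][6],np.degrees(np.arctan2(M[1,0],M[0,0])))
a,el,P=head(s,60);c=P-P.mean(0);e=np.linalg.svd(c)[2][0];print(len(P),P.mean(0),np.degrees(np.arctan2(e[1],e[0])))
E
```

```text
t: 19.62
tool_pos: [488.1, -253.5, 56.6]
eef_rot: [0.0, -0.515, 0.857, -0.001]
ft_force: [1.2, -1.6, -1.4]
grip_width: 31.3
t: 20.45
tool_pos: [487.8, -253.7, 55.6]
eef_rot: [0.0, -0.071, 0.997, -0.001]
ft_force: [-0.5, -3.0, 0.1]
grip_width: 31.7
[ 487.78187363 -253.62396122   55.6585115 ] [ 0.78220026 -2.91469017 -1.26320252] [-0.61291422 -0.10057702 -0.01534494] -1.9470273871123243 -171.63656319570237
167 [ 493.92968635 -255.37091966   60.        ] 144.204275582898
```

The turn is now about 208°. I release, turn the tool back 156°, and regrip.

```bash
python3 -m jog '[[0,0,0,0,0],[0,0,0,0,0],[0,0,0,0,0],[0,0,0,0,0],[0,0,0,-1,0],[0,0,0,-1,0],[0,0,0,-1,0],[0,0,0,-1,0],[0,0,0,-1,0],[0,0,0,-1,0]]'; python3 -m jog '[[0,0,0,-1,0],[0,0,0,-1,0],[0,0,0,-1,0],[0,0,0,-1,0],[0,0,0,-1,0],[0,0,0,-1,0],[0,0,0,-1,0],[0,0,0,-1,0],[0,0,0,-1,0],[0,0,0,-1,0]]'; python3 -m jog '[[0,0,0,-1,0],[0,0,0,-1,0],[0,0,0,-1,0],[0,0,0,-1,0],[0,0,0,-1,0],[0,0,0,-1,0],[0,0,0,-1,0],[0,0,0,-1,0],[0,0,0,-1,0],[0,0,0,-1,0]]'
python3 - <<'E'
from h import *
s=snap("wrist");p,M,st=pose();print(p,st["ft_force"],st["qpos"][6],np.degrees(np.arctan2(M[1,0],M[0,0])))
a,el,P=head(s,60);c=P-P.mean(0);e=np.linalg.svd(c)[2][0];print(len(P),P.mean(0),np.degrees(np.arctan2(e[1],e[0])));print(off((487.7,-252.8,55.5)))
E
```

```text
t: 21.33
tool_pos: [487.4, -252.6, 55.6]
eef_rot: [0.0, -0.379, 0.926, 0.0]
ft_force: [0.1, 0.3, 0.3]
grip_width: 46.1
t: 22.17
tool_pos: [487.4, -252.7, 55.7]
eef_rot: [-0.0, 0.791, -0.612, -0.0]
ft_force: [0.1, -0.5, -0.7]
grip_width: 46.0
t: 23.0
tool_pos: [487.3, -252.8, 55.7]
eef_rot: [-0.0, 0.991, -0.135, -0.0]
ft_force: [1.1, -0.5, -0.2]
grip_width: 45.7
[ 487.25180315 -252.86518004   55.69335185] [ 0.13221207 -0.22350028  0.27598117] 0.23382999300233578 -15.25289319960577
156 [ 493.67395561 -257.17231222   60.        ] -34.77748432066678
[ 0.41529129 -0.1807607   0.1933197 ]
```

```bash
python3 -m jog '[[0,0,0,0,1],[0,0,0,0,1],[0,0,0,0,1],[0,0,0,0,1],[0,0,0,0,1],[0,0,0.0025,1,1],[0,0,0.0025,1,1],[0,0,0.0025,1,1],[0,0,0.0025,1,1],[0,0,0.0025,1,1]]' 10; python3 -m jog '[[0,0,0.0025,1,1],[0,0,0.0025,1,1],[0,0,0.0025,1,1],[0,0,0.0025,1,1],[0,0,0.0025,1,1],[0,0,0.0025,1,1],[0,0,0.0025,1,1],[0,0,0.0025,1,1],[0,0,0.0025,1,1],[0,0,0.0025,1,1]]'; python3 -m jog '[[0,0,0.0025,1,1],[0,0,0.0025,1,1],[0,0,0.0025,1,1],[0,0,0.0025,1,1],[0,0,0.0025,1,1],[0,0,0.0025,1,1],[0,0,0.0025,1,1],[0,0,0.0025,1,1],[0,0,0.0025,1,1],[0,0,0.0025,1,1]]'
python3 - <<'E'
from h import *
s=snap("wrist");p,M,st=pose();print(p,st["ft_force"],st["qpos"][6],np.degrees(np.arctan2(M[1,0],M[0,0])))
a,el,P=head(s,58);c=P-P.mean(0);e=np.linalg.svd(c)[2][0];print(len(P),P.mean(0),np.degrees(np.arctan2(e[1],e[0])))
E
```

```text
t: 23.88
tool_pos: [487.9, -253.1, 55.2]
eef_rot: [0.0, 0.92, -0.392, 0.001]
ft_force: [1.6, -0.8, -1.1]
grip_width: 31.9
t: 24.72
tool_pos: [488.0, -253.3, 54.3]
eef_rot: [0.0, -0.601, 0.8, -0.001]
ft_force: [1.2, -2.4, 0.0]
grip_width: 31.8
t: 25.55
tool_pos: [487.8, -253.5, 53.3]
eef_rot: [0.0, -0.12, 0.993, -0.001]
ft_force: [1.2, -1.5, -1.4]
grip_width: 31.7
[ 487.80582859 -253.43891223   53.12894943] [ 1.62744081 -2.68100966  1.09543673] -1.8689556526424178 -166.4137520314107
156 [ 479.99938687 -250.39767969   58.        ] 175.43938866068953
```

The turn is about 357°. I add a small trim, then a final check from the scene and wrist cameras.

```bash
python3 -m jog '[[0,0,0.0015,0.6,1],[0,0,0,0,1],[0,0,0,0,1],[0,0,0,0,1]]'
python3 - <<'E'
from h import *
W=snap("wrist");S=snap("scene");p,M,st=pose();print(p,st["ft_force"],st["grip_width"])
a,el,P=head(W,58);c=P-P.mean(0);e=np.linalg.svd(c)[2][0];print(P.mean(0),np.degrees(np.arctan2(e[1],e[0])))
x,y=int(el[0][0]),int(el[0][1]);print("head top z",np.median([pt(W,u,v)[2] for u in range(x-8,x+9,2) for v in range(y-6,y+9,2)]))
A=cv2.resize(S["pixels"][300:380,262:358],(420,350),interpolation=cv2.INTER_CUBIC);B=cv2.resize(W["pixels"][160:360,220:420],(350,350),interpolation=cv2.INTER_CUBIC)
cv2.imwrite("pics/fin.png",np.hstack([A,B]))
E
```

```text
t: 25.93
tool_pos: [487.8, -253.4, 53.2]
eef_rot: [0.0, -0.093, 0.996, -0.001]
ft_force: [1.1, -3.4, -0.9]
grip_width: 31.5
[ 487.78200988 -253.40436251   53.23261592] [ 1.77306358 -4.61535654 -1.42697166] 31.667996255462043
[ 480.07309346 -249.9820903    58.        ] 172.13831973680647
head top z 59.27570378715406
```

View pics/fin.png

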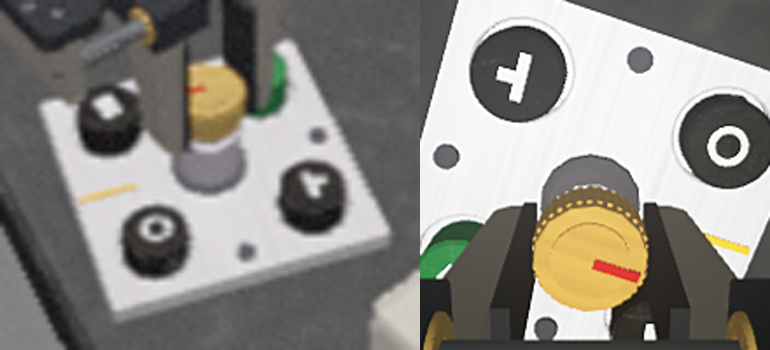

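All four pucks sit in their pockets. The red line is at 172.1° against the yellow line at 172°, and the head is gripped with its top at about 58 mm, which is one turn below the drop.

```bash
python3 -c "
from plant import manip; print(manip.hand_in())"
```

```text
the job is handed in; nothing more can be done
None
```

The job is done and handed in at about 26 s. The fingers were still gripping the screw head.

- **Pucks:** The black puck is in the near left pocket and the green one in the far left. Both reached the pocket floor with light contact, and their tops measured about 23 and 25 mm, as expected. In the last picture all four pucks, including the two that were already there, looked seated.
- **Screw:** I turned it back to about -0.45 rad and let go, and the wrist camera showed it drop. I then turned it forward in two grips until the red line stood at 172.1° against the yellow line at 172°, one full turn to within a few degrees.
- **Spanner:** I did not go near it, but the final picture did not cover it.

**Checks that disagreed:**
- **Carrier position:** The scene and wrist cameras differed by about 4–5 mm in y. The final grip on the screw put the axis in between (y about -253).
- **Drop height:** Depth readings showed a drop of 4.8 mm rather than 6. They also read about 1 mm high on the head at the end (59.3 mm against 58 expected), which I put down to depth noise.

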